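Set the notched length stop and bring the case up to it

ROBOT

A 7-joint arm with a two-finger parallel gripper is mounted at the origin on the work surface. World frame = base frame: x ahead of the robot, y to its left, z up, the work surface at z = 0. Lengths are in m, angles in rad, forces in N, time in s.
With the tool pointing down it reaches from about 0.35 to 0.9 m from the base axis. Payload 7.2 kg.
Tool frame: the origin (TCP) lies midway between the tips of the shut fingers; the grasp point (between the pads) lies 19 mm behind it; z points along the fingers, y is the line along which they close (so a half turn about z gives the same grasp; the last joint's range is limited). The gripper opens to 88 mm and grips with 3 to 60 N. Pads are 20 mm wide; open, the fingers measure 115 mm over their backs; the gripper's body (75 mm by 178 mm) begins 61 mm behind the grasp point.
Start: joints at [1.053, 0.411, -0.013, 1.596, 0.006, 1.134, -0.082], TCP at [0.272, -0.563, 0.223] pointing down, gripper open.
Joint ranges: [-2.95, 2.95], [-0.29, 1.99], [-1.47, 1.44], [0.14, 2.54], [-1.03, 4.17], [0.13, 1.85], [-2.86, 2.86]. Speed limits (rad/s): [2.39, 2.39, 3.01, 3.01, 3.14, 3.14, 3.14].

INTERFACE

Orientations are given as [roll, pitch, yaw] about the fixed x, y, z axes, in that order (R = Rz(yaw) Ry(pitch) Rx(roll)).
In Python, from cell import * gives the robot as it stands.
- The arm moves only by the tool drive_tool, never from a script. Its argument "rows" is one flat list of numbers, 6 for each row, row after row: the shift along the tool's x, y, z each as a share of 200 mm, from -1 to 1, then the turn, a rotation vector about the tool's x, y, z each as a share of pi rad, from -1 to 1. A call has 1 to 20 rows; each row shifts and turns the commanded pose from where the row before left it, along the tool's axes as they then stand; what a row does not reach is not made up. A row lasts 1/10 s, in which the tool goes at most 50 mm and 8.59 degrees, less where a joint would pass 70% of its speed; a pose out of reach is approached as far as the arm can. A call with a number of a shift or a turn outside -1 to 1 is refused whole. A call with a gripper value outside its range is refused whole. "grip" is the closure, from 0 (fully open) to 1 (shut), set as the call begins (left out, the last holds). The fingers move at their own pace and stop on an object; "squeeze" is the grip in N (left out, the last holds). Time passes only in rows, so rows that do not move let the fingers close. It gives the time, the measured TCP pose, the force, the opening and the grip force at its end, in the units of the state.
- observe(): the state, without advancing time (a new reading comes with each control period).
- camera(name): name is "scene" or "top"; returns a dict with "img" (480x640x3 uint8, blue, green, red), "range_z" (480x640 float32, m along the optical axis (not along the pixel's ray), 0 where there is no reading), "intrinsics" (3x3 intrinsics, pixels), "rvec" (rotation vector, rad) and "tvec" (3), from world to camera coordinates, as OpenCV has them. Camera axes: x right, y down, z forward; pixel columns grow to the right and rows downward; lengths in m; the calibration is good to about 2 mm. A picture is of the moment at which its call begins.
- close_job(): hands the job in; it is judged then, once.
The state is a dict: "time_s": time; "joint_positions": joint angles; "joint_velocities": joint speeds; "effort": joint torques, N m; "tcp_pos": TCP position; "tool_rot": TCP orientation; "force": force on the tool from outside, world axes, zero at the start; "ft_torque": the same for the moment, N m; "gripper_width": finger opening in m; "gripper_force": force on a finger pad.
Only numpy, scipy, OpenCV 4.12 (cv2) and the standard library are available. Lean on these libraries where they do the work, as an engineer would, in place of code of your own. Each camera call takes 0.05 s, during which the arm holds its last target. There are 200 camera calls.

TASK

Push the metal stop along its rail on the measuring board, past the first notch, until its spring pin drops into the middle one of the three notches. Then push the black case that lies on the board along it until its end sits flat against the stop, gently enough that the stop stays in its notch. Only push: do not lift or tip the case, and leave everything else where it is.

Things in the scene. Friction and masses are not known exactly. Their poses are not given: they have to be found in the camera images.
- gauge: Plywood measuring board, 260 (x) x 440 (y) x 12 mm, fixed. Origin: centre of its underside; y runs along the rail, -x is the robot's side. The aluminium rail, 30 mm wide, top 32 mm above the table, runs along y at x = +80 mm. Three V notches in its top, 16 mm wide, 6.5 mm deep, dark walls, at y = -105, -55 (middle) and -5 mm.
- stop (a joint): Position (m) of the sliding stop: 0 at the rail's -y end (stop centre at board y = -165 mm), growing to +y, at most 0.195. Pin drops in at 0.060, 0.110 (middle), 0.160. Starts at 0 to 0.040. Slides at about 2 to 6 N; leaving a notch takes 8 to 18 N either way; within about 5 mm of a notch the spring pin pulls the stop in, to 2 mm of its centre.
- pin (a joint): Drop of the stop's spring pin in m: 0 to 0.001 riding on the rail's top, about 0.0035 to 0.0055 when dropped into a notch. The pin's black round head (16 mm across), in the middle of the stop, stands about 6 mm above the stop's flat top when riding and about 1.5 mm when dropped.
- stop_tab (a point): Where to push the stop: on the -y face of its upright thumb tab, mid-width, 82 mm above the table. Axes as the board's. The tab is a steel plate over the rail, 44 mm wide (x), 8 mm thick (y), from 54 to 96 mm above the table, flush with the -y side of the stop's body, which is 44 mm long in y and 56 mm high.
- stop_face (a point): On the stop blade's +y face, which the case must meet: 35 mm above the table, 22 mm to +y of the stop's centre, 95 mm to -x of the rail's middle line. Axes as the board's. The blade is a steel plate 12 mm thick (y), from 15 to 50 mm above the table, reaching 140 mm to -x of the rail's middle line.
- case: Closed hard black case lying on the board, 110 (x) x 150 (y) x 45 mm high, 0.35 to 0.7 kg, slides at about 2 to 6 N. Origin: centre of its underside (12 mm above the table); y along its long side, roughly along the rail. A carrying handle stands 20 mm out of its -x side; a sheet of paper is on top.
- case_end (a point): Centre of the case's -y end face, 22 mm above its underside; this end goes against the stop.
- case_push (a point): Centre of the case's +y end face, 22 mm above its underside: push here towards -y. The board is free beyond it.
- tape: a loose cardboard tape core, 48 mm across, 18 mm high, lying on the board's front right part; bystander, origin at the centre of its underside
- padlock: a loose brass padlock, 36 x 60 x 18 mm, lying on the board's front left corner; bystander, origin under its body
- stapler: a loose stapler, 35 x 130 x 37 mm, on the table beyond the board's +y end; bystander, origin at its underside
- marker: a loose marker pen, 14 x 135 x 15 mm, on the table beyond the board's -y end; bystander, origin at its underside
- stamp: a loose wooden hand stamp, 44 mm across, 68 mm high, on the table behind the rail; bystander, origin at its underside
- mug: a loose white mug, 76 mm across, 85 mm high, on the table behind the rail; bystander, origin at its underside
Things that resemble listed ones, but are neither listed nor needed, are in the scene too. There is more than one size of the case; the job needs the largest.

How it is judged:
On the way, in this order (a step that is already met when the one before it is completed fails the run):
1. the stop's pin has dropped into the middle notch (value of joint stop between 0.105 and 0.115 m and value of joint pin above 0.002 m), for 0.2 s.
2. the case's end is flat against the stop, with the stop still in the middle notch (all of step 1 and y of case_end in the frame of stop_face between -0.004 and 0.004 m and x of case_end in the frame of stop_face between -0.03 and 0.03 m and angle between the y axis of case and the y axis of gauge, either way round below 0.07 rad and height (world z) of case between 0.009 and 0.016 m), for 0.2 s.
At the end, for the whole second after the job is handed in: The stop is within 5 mm of the middle notch's centre with its pin dropped more than 2 mm; the case lies flat on the board and at rest, its end within 4 mm of the stop's face, turned less than 0.07 rad from the rail's direction and within 30 mm of the centre of the blade's face sideways (all of step 2 and linear speed of case below 0.01 m/s); the robot touches nothing.
It fails at once if the case is lifted or tipped (height (world z) of case above 0.02 m or angle between case's own z axis and vertical above 0.12 rad).
It fails at once if a bystander is moved more than 20 mm (distance of any of tape, padlock, stapler, marker, stamp, mug from where it was at the start of the episode above 0.02 m).
It also fails if it takes over 64 s, if anything falls off the work surface, if the arm or the gripper's body presses on something with over 40 N, if the wrist force passes 120 N, or if a joint passes its speed limit or range.

## Working session

There is one attempt and no reset: what is moved stays moved. The work goes in short steps, Python scripts to look and compute and a tool call to move; the robot and the scene stay as the last step left them, time stands still between calls to the robot, and variables do not carry over. Pictures are saved under pics/ and viewed, at most 10 in all, crops included, and the job is handed in when it is done.

Besides the shell and the picture viewer there is one more tool, called after "Request:" as name(argument=value, ...), one argument or row to a line, values as JSON. drive_tool: Moves the arm, as the interface text tells. Shift numbers are shares of 200 mm and turn numbers shares of pi rad, none past 1 either way. Its arguments: {"type":"object","properties":{"rows":{"type":"array"},"grip":{"type":"number"},"squeeze":{"type":"number"}},"required":["rows"]}

```bash
mkdir -p pics; cat > h.py <<'E'
from cell import *
import numpy as np, cv2
def snap(n):
    c=camera(n); cv2.imwrite(f'pics/{n}_{observe()["time_s"]:.2f}.png',c['img']); return c
def cloud(c):
    K=np.array(c['intrinsics']);R,_=cv2.Rodrigues(np.array(c['rvec'],float));t=np.array(c['tvec'],float).ravel()
    v,u=np.mgrid[0:480,0:640];z=c['range_z']
    P=np.stack([(u-K[0,2])/K[0,0]*z,(v-K[1,2])/K[1,1]*z,z],-1)
    W=(P-t)@R
    W[z==0]=np.nan
    return W
def proj(c,p):
    return cv2.projectPoints(np.array(p,float).reshape(-1,1,3),np.array(c['rvec'],float),np.array(c['tvec'],float),np.array(c['intrinsics']),None)[0].reshape(-1,2)
E
python3 - <<'E'
from h import *
for n in('scene','top'):
    c=snap(n); np.savez(n,**c)
    W=cloud(c); print(n,np.array(c['tvec']).ravel(), np.isfinite(W[...,0]).mean(), [W[v,u].round(3).tolist() for v,u in((240,320),(100,100),(400,500))])
print(observe())
E
ls pics
```

```text
scene [ 0.03583557 -0.36095434  1.48846345] 0.995888671875 [[0.461, 0.007, 0.016], [0.237, -0.487, 0.173], [0.832, 0.31, 0.128]]
top [0.03329688 0.50011894 1.58895115] 0.996123046875 [[0.539, 0.044, 0.036], [0.932, 0.633, 0.001], [0.116, -0.418, 0.004]]
{'time_s': 0.1, 'joint_positions': array([ 1.05278455,  0.41183852, -0.01271199,  1.59690111,  0.00557815,
        1.13428574, -0.08219465]), 'joint_velocities': array([-0.00073304, -0.00101122, -0.00104565, -0.00176613,  0.00030412,
       -0.00101445,  0.00085832]), 'effort': array([ 1.77385104e-03, -5.89103723e+01,  6.43173102e-01, -2.91711706e+01,
       -5.38251561e-02,  1.44035026e-02,  3.12333668e-05]), 'tcp_pos': array([ 0.27153747, -0.56246219,  0.22190581]), 'tool_rot': array([-3.14019735e+00,  7.81870266e-05,  4.49831806e-01]), 'force': array([ 0.25415385, -0.49485881,  0.29759117]), 'ft_torque': array([-0.0377151 ,  0.01389104,  0.06568881]), 'gripper_force': 0.0, 'gripper_width': 0.08777404986140547}
scene_0.05.png
top_0.10.png
```

View pics/scene_0.05.png

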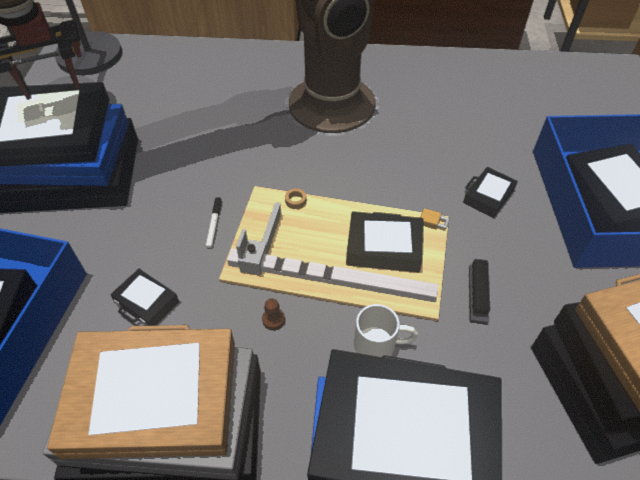

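View pics/top_0.10.png

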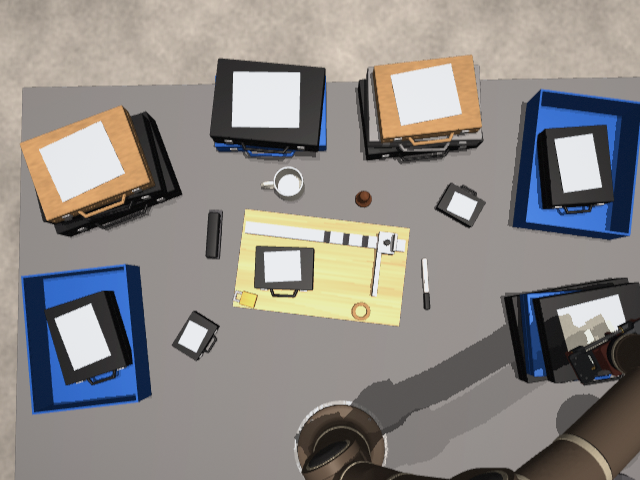

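The scene view shows the board around (340,250), the stop at (250,250) with its pin near (251,246), and the case on the board at (387,240). The top view shows the case at (284,268), the stop at (386,241), the tape at (361,311), the padlock at (246,299), the mug at (288,183), the stapler at (214,234), the stamp at (363,199) and the marker at (426,283).
Case candidates in the top view are (284,268), the small ones at (461,205) and (196,335), and the ones in boxes or stacks at (578,165), (92,337) and elsewhere. Only (284,268) lies on the board and measures about 60 px, or 150 mm, so I'll confirm that one in a crop.

```bash
cat >> h.py <<'E'
def rect(pts):  # centre, axis angle of longer side, sizes
    (c,s,a)=cv2.minAreaRect(pts.astype(np.float32)); b=cv2.boxPoints((c,s,a))
    e=[b[1]-b[0],b[2]-b[1]]; L=max(e,key=np.linalg.norm)
    if L[1]<0: L=-L
    return np.array(c),np.arctan2(-L[0],L[1]),np.sort([np.linalg.norm(x) for x in e])  # yaw with y along long side
def big(m):
    n,l,s,_=cv2.connectedComponentsWithStats(m.astype(np.uint8)); return l==1+s[1:,4].argmax()
E
python3 - <<'E'
from h import *
I={}
for n in('top','scene'):
    c=dict(np.load(n+'.npz')); W=cloud(c); hsv=cv2.cvtColor(c['img'],cv2.COLOR_BGR2HSV); I[n]=c
    roi=(W[...,0]>.3)&(W[...,0]<.75)&(abs(W[...,1])<.35)
    b=roi&(hsv[...,0]>14)&(hsv[...,0]<38)&(hsv[...,1]>60)&(W[...,2]<.025)
    b=big(b); 
    P=W[b]; bc,by,bs=rect(P[:,:2]); print(n,'board',bc.round(4),by.round(4),bs.round(3),'z',np.median(P[:,2]).round(4))
    B=np.array([[np.cos(by),-np.sin(by)],[np.sin(by),np.cos(by)]])
    Q=W.copy(); Q[...,:2]=(W[...,:2]-bc)@B
    inb=(abs(Q[...,0])<.13)&(abs(Q[...,1])<.22)
    t=big(inb&(Q[...,2]>.045)&(Q[...,2]<.07)&(Q[...,0]<.06)&(Q[...,1]>-.1)); P=W[t]; cc,cy,cs=rect(P[:,:2])
    print(' case top',cc.round(4),'board',((cc-bc)@B).round(4),'rel yaw',(cy-by).round(4),cs.round(3),'z',np.median(P[:,2]).round(4))
    for nm,m in(('rail',inb&(Q[...,2]>.027)&(Q[...,2]<.037)&(Q[...,0]>.06)&(Q[...,1]>0)),('tab',inb&(Q[...,2]>.085)&(Q[...,0]>.03)),('body',inb&(Q[...,2]>.05)&(Q[...,2]<.06)&(Q[...,0]>.055)&(Q[...,1]<-.05)),('blade',inb&(Q[...,2]>.043)&(Q[...,2]<.053)&(Q[...,0]<.05)&(Q[...,1]<-.03))):
        p=Q[m]
        if len(p)>3: print(' ',nm,len(p),'lo',np.percentile(p,3,0).round(4),'hi',np.percentile(p,97,0).round(4))
    for nm,x in(('tall',inb&(Q[...,2]>.055)),):
        p=Q[x]; print(nm,p[:,2].max())
c=I['top']['img']; cv2.imwrite('pics/crop.png',cv2.resize(c[195:335,225:425],None,fx=4,fy=4,interpolation=2))
E
```

```text
top board [0.4714 0.043 ] -0.1344 [0.263 0.442] z 0.0111
 case top [0.4651 0.1382] board [-0.0189  0.0935] rel yaw 0.0832 [0.113 0.151] z 0.0565
  rail 765 lo [0.0635 0.0067 0.0274] hi [0.092  0.2023 0.0363]
  tab 61 lo [ 0.0562 -0.1826  0.0869] hi [ 0.0981 -0.1744  0.1005]
  body 208 lo [ 0.056  -0.1747  0.0506] hi [ 0.103  -0.1394  0.0595]
  blade 172 lo [-0.059  -0.1502  0.0441] hi [ 0.0472 -0.1388  0.0528]
tall 0.10146861474214845
scene board [0.4703 0.0431] -0.1324 [0.266 0.444] z 0.0124
 case top [0.469  0.1409] board [-0.0143  0.0968] rel yaw 0.085 [0.115 0.15 ] z 0.0578
  rail 1547 lo [0.0662 0.0075 0.0282] hi [0.0964 0.2058 0.0357]
  tab 113 lo [ 0.0601 -0.1788  0.0862] hi [ 0.1027 -0.1711  0.0981]
  body 398 lo [ 0.0563 -0.1742  0.0513] hi [ 0.1074 -0.1357  0.0593]
  blade 248 lo [-0.0566 -0.1472  0.0445] hi [ 0.0453 -0.1351  0.0525]
tall 0.09924797125699919
```

View pics/crop.png

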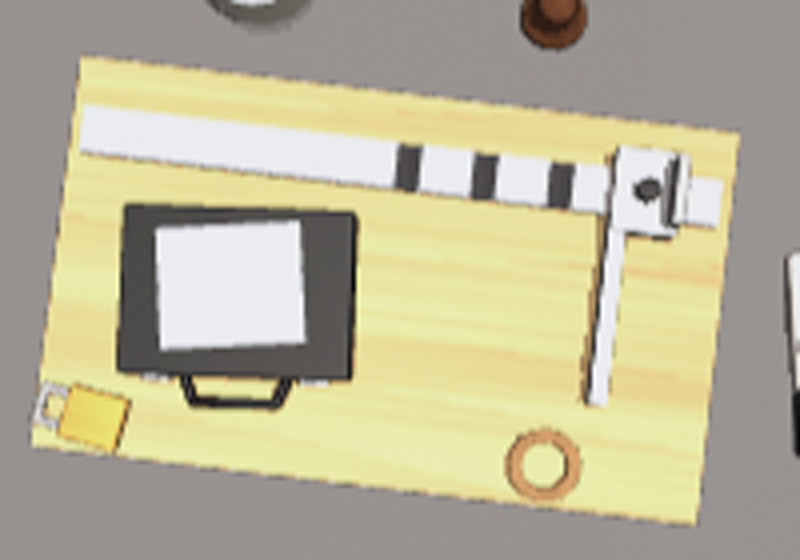

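The crop confirms the 113 x 151 mm case on the board at crop (237,292). The stop is at (650,188), to the right of all three notches at (562,185), (484,175) and (407,165). The padlock is at (95,415) and the tape at (543,465).

Plan: turn the tool so its x lies along board +y (yaw 1.437), shut the fingers, go behind the tab and push. For the case I'll push with two spread fingers, which also squares it up.

Request:
drive_tool(
  grip=1,
  rows=[0, 0, 0, 0, 0, -0.0449, 0, 0, 0, 0, 0, -0.0449, 0, 0, 0, 0, 0, -0.0449, 0, 0, 0, 0, 0, -0.0449, 0, 0, 0, 0, 0, -0.0449, 0, 0, 0, 0, 0, -0.0449, 0, 0, 0, 0, 0, -0.0449, 0.198, 0.098, 0, 0, 0, 0, 0.198, 0.098, 0, 0, 0, 0, 0.198, 0.098, 0, 0, 0, 0, 0.198, 0.098, 0, 0, 0, 0, 0.198, 0.098, 0, 0, 0, 0, 0.198, 0.098, 0, 0, 0, 0, 0.198, 0.098, 0, 0, 0, 0, 0.198, 0.098, 0, 0, 0, 0, 0.198, 0.098, 0, 0, 0, 0, 0.198, 0.098, 0, 0, 0, 0, 0, 0, 0, 0, 0, 0, 0, 0, 0, 0, 0, 0],
)

```text
time_s: 2.0
tcp_pos: [0.5188, -0.1955, 0.2222]
tool_rot: [-3.141, -0.0, 1.44]
force: [-0.5, -0.3, 0.3]
gripper_width: 0.0007
gripper_force: 0.0
```

Request:
drive_tool(
  rows=[0, 0, 0.19, 0, 0, 0, 0, 0, 0.19, 0, 0, 0, 0, 0, 0.19, 0, 0, 0, 0, 0, 0.18, 0, 0, 0, 0.06, 0, 0, 0, 0, 0, 0.06, 0, 0, 0, 0, 0, 0, 0, 0, 0, 0, 0, 0, 0, 0, 0, 0, 0],
)

```text
time_s: 2.8
tcp_pos: [0.5233, -0.1726, 0.0747]
tool_rot: [3.138, 0.001, 1.438]
force: [0.1, 0.2, 0.1]
gripper_width: 0.0003
gripper_force: 0.0
```

```bash
cat >> h.py <<'E'
BC=np.array([.4709,.0431]);BY=-.1335;B=np.array([[np.cos(BY),-np.sin(BY)],[np.sin(BY),np.cos(BY)]])
E
python3 - <<'E'
from h import *
o=observe();print((o['tcp_pos'][:2]-BC)@B,o['tcp_pos'][2],o['force'])
c=snap('scene'); u,v=proj(c,o['tcp_pos'])[0].astype(int); print(u,v)
cv2.imwrite('pics/c2.png',cv2.resize(c['img'][v-60:v+60,u-60:u+100],None,fx=4,fy=4))
E
```

```text
[ 0.08062862 -0.20681547] 0.07473734518155487 [0.05647271 0.24439372 0.05123647]
226 241
```

View pics/c2.png

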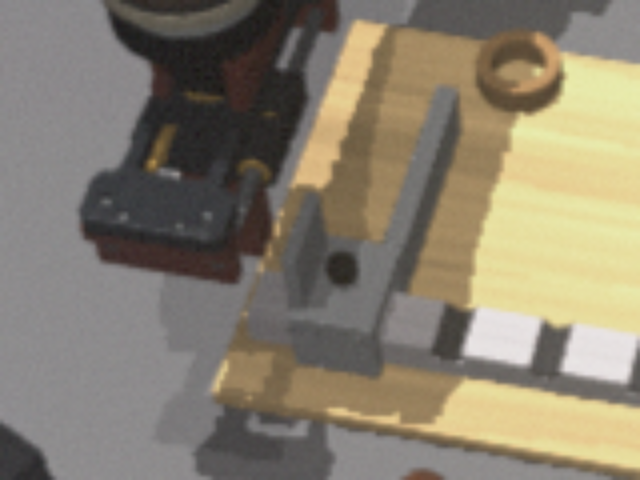

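The gripper, around (170,220) in the crop, stands clear just left of the tab at (305,245). The pin head at (342,268) is riding. Now push slowly.

Request:
drive_tool(
  rows=[0.03, 0, 0, 0, 0, 0, 0.03, 0, 0, 0, 0, 0, 0.03, 0, 0, 0, 0, 0, 0.03, 0, 0, 0, 0, 0, 0, 0, 0, 0, 0, 0],
)

```text
time_s: 3.35
tcp_pos: [0.5254, -0.1482, 0.0729]
tool_rot: [3.141, -0.0, 1.438]
force: [0.4, 0.6, 0.4]
gripper_width: 0.0005
gripper_force: 0.0
```

Request:
drive_tool(
  rows=[0.02, 0, 0, 0, 0, 0, 0.02, 0, 0, 0, 0, 0, 0.02, 0, 0, 0, 0, 0, 0, 0, 0, 0, 0, 0],
)

```text
time_s: 3.75
tcp_pos: [0.5268, -0.1366, 0.0726]
tool_rot: [3.142, -0.0, 1.437]
force: [0.4, -1.0, 1.3]
gripper_width: 0.0005
gripper_force: 0.4
```

```bash
cat >> h.py <<'E'
def stop():
    c=snap('scene');W=cloud(c);Q=W.copy();Q[...,:2]=(W[...,:2]-BC)@B
    m=(Q[...,2]>.043)&(Q[...,2]<.053)&(Q[...,0]>-.058)&(Q[...,0]<.05)&(Q[...,1]<.06)&(Q[...,1]>-.18)
    m=big(m);p=Q[m];o=observe()
    print('tcp',((o['tcp_pos'][:2]-BC)@B).round(4),'blade y',np.percentile(p[:,1],[3,50,97]).round(4),'joint~',round(np.median(p[:,1])-.016+.165,4),'F',o['force'])
    return c,Q
E
python3 -c "
from h import *
stop()"
```

```text
tcp [ 0.0793 -0.1705] blade y [-0.1249 -0.1185 -0.113 ] joint~ 0.0305 F [-0.01125978 -0.05589012  0.50096485]
```

Request:
drive_tool(
  rows=[0.025, 0, 0, 0, 0, 0, 0.025, 0, 0, 0, 0, 0, 0.025, 0, 0, 0, 0, 0, 0.025, 0, 0, 0, 0, 0, 0.025, 0, 0, 0, 0, 0, 0.025, 0, 0, 0, 0, 0, 0.025, 0, 0, 0, 0, 0, 0.025, 0, 0, 0, 0, 0, 0.025, 0, 0, 0, 0, 0, 0.025, 0, 0, 0, 0, 0, 0.025, 0, 0, 0, 0, 0, 0.025, 0, 0, 0, 0, 0, 0.025, 0, 0, 0, 0, 0, 0.02, 0, 0, 0, 0, 0, 0, 0, 0, 0, 0, 0, 0, 0, 0, 0, 0, 0],
)

```text
time_s: 5.4
tcp_pos: [0.5358, -0.0675, 0.0725]
tool_rot: [-3.141, -0.001, 1.438]
force: [0.7, 0.2, -0.4]
gripper_width: 0.0004
gripper_force: 0.0
```

```bash
python3 -c "
from h import *
stop()"
```

```text
tcp [ 0.0791 -0.1012] blade y [-0.055  -0.0489 -0.0434] joint~ 0.1001 F [-0.04184952 -0.75824635 -0.4543302 ]
```

Consistent so far, with the joint at about 0.100. I'll creep another 6 mm.

Request:
drive_tool(
  rows=[0.01, 0, 0, 0, 0, 0, 0.01, 0, 0, 0, 0, 0, 0.01, 0, 0, 0, 0, 0, 0, 0, 0, 0, 0, 0],
)

```text
time_s: 5.85
tcp_pos: [0.5366, -0.0623, 0.0725]
tool_rot: [-3.141, -0.0, 1.437]
force: [-0.5, -2.2, -1.3]
gripper_width: 0.0005
gripper_force: 0.7
```

```bash
python3 -c "
from h import *
c,Q=stop()
u,v=proj(c,[*(BC+B@[.08,-.06]),.05])[0].astype(int)
cv2.imwrite('pics/c3.png',cv2.resize(c['img'][v-50:v+50,u-70:u+70],None,fx=5,fy=5))
m=(abs(Q[...,0]-.08)<.022)&(Q[...,2]>.05)&(Q[...,2]<.075)&(Q[...,1]>-.075)&(Q[...,1]<-.03);print(np.percentile(Q[m][:,2],[10,50,90,98]))
"
```

```text
tcp [ 0.0791 -0.0956] blade y [-0.0502 -0.044  -0.0385] joint~ 0.105 F [-1.57774479 -2.00768165 -0.57735227]
[0.05399247 0.05709707 0.07063878 0.07305613]
```

View pics/c3.png

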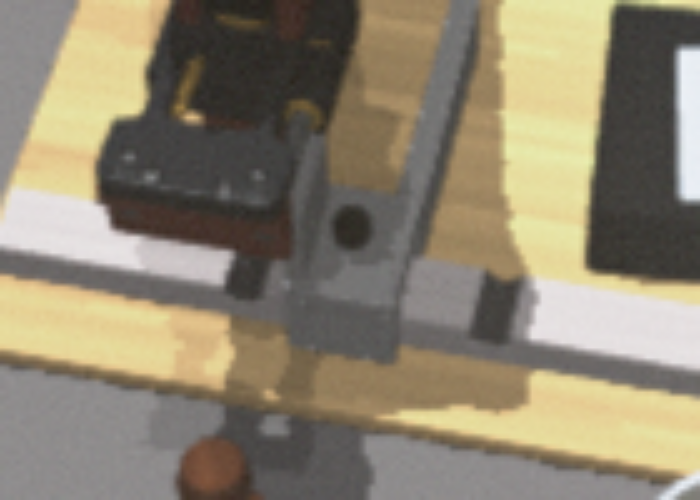

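In the crop the stop, with its pin at (350,227), sits between notch 1 at (248,275) and notch 3 at (495,308). It is still a few mm short, with contact force on the tool. I'll creep on.

Request:
drive_tool(
  rows=[0.01, 0, 0, 0, 0, 0, 0, 0, 0, 0, 0, 0, 0, 0, 0, 0, 0, 0],
)

```text
time_s: 6.2
tcp_pos: [0.5373, -0.0598, 0.0728]
tool_rot: [3.141, -0.001, 1.438]
force: [0.8, -0.2, 0.1]
gripper_width: 0.0004
gripper_force: 0.0
```

```bash
python3 -c "
from h import *
c,Q=stop()"
```

```text
tcp [ 0.0795 -0.0933] blade y [-0.0471 -0.041  -0.0355] joint~ 0.108 F [ 0.69802569 -0.33660188 -0.83747572]
```

Force has gone and the blade jumped ahead. I'll back off to check the pin.

Request:
drive_tool(
  rows=[-0.1, 0, 0, 0, 0, 0, -0.15, 0, 0, 0, 0, 0, -0.15, 0, 0, 0, 0, 0, 0, 0, 0, 0, 0, 0],
)

```text
time_s: 6.65
tcp_pos: [0.5256, -0.1446, 0.0725]
tool_rot: [-3.142, 0.002, 1.432]
force: [-0.2, 0.0, -0.3]
gripper_width: 0.0008
gripper_force: 0.0
```

```bash
cat >> h.py <<'E'
def pin(c,by):
    "head height above stop top; by = stop centre board y guess"
    W=cloud(c);Q=W.copy();Q[...,:2]=(W[...,:2]-BC)@B
    g=c['img'].max(-1)
    m=(abs(Q[...,0]-.08)<.02)&(abs(Q[...,1]-by-.004)<.016)&(Q[...,2]>.048)&(Q[...,2]<.07)
    t=np.median(g[m]);h=m&(g<.55*t);f=m&(g>.85*t)
    print('top z',Q[f][:,2].mean().round(4),'head',h.sum(),Q[h].mean(0).round(4))
E
python3 -c "
from h import *
for n,by in(('scene',-.157),):
    pin(dict(np.load(n+'.npz')),by)
c,Q=stop();pin(c,-.055)
pin(dict(np.load('top.npz')),-.159);c=snap('top');pin(c,-.055)
u,v=proj(c,[*(BC+B@[.08,-.06]),.05])[0].astype(int)
cv2.imwrite('pics/c4.png',cv2.resize(c['img'][v-40:v+50,u-60:u+60],None,fx=6,fy=6))
"
```

```text
top z 0.0562 head 25 [ 0.0829 -0.1566  0.0631]
tcp [ 0.0793 -0.1761] blade y [-0.0473 -0.0412 -0.0356] joint~ 0.1078 F [0.27914103 0.19342474 0.03559226]
top z 0.0563 head 44 [ 0.0823 -0.0521  0.0622]
top z 0.0561 head 17 [ 0.0788 -0.1605  0.065 ]
top z 0.0549 head 21 [ 0.0793 -0.0601  0.0668]
```

View pics/c4.png

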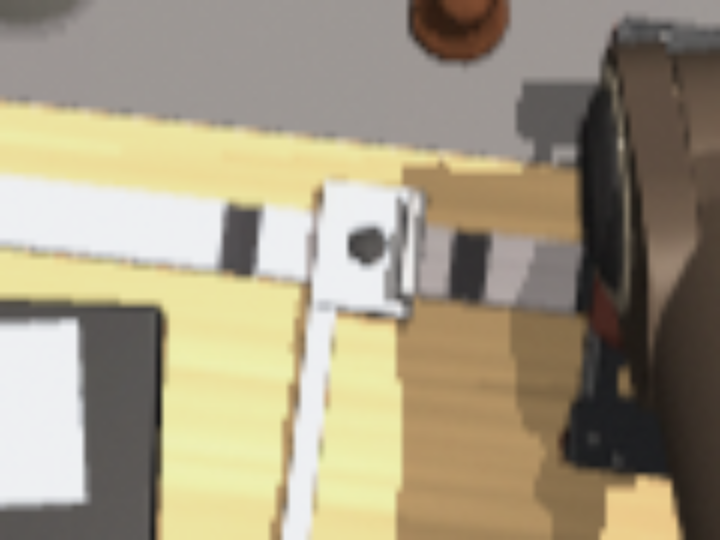

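```bash
cat >> h.py <<'E'
def head(c,by):
    p=proj(c,[*(BC+B@[.08,by]),.06])[0]; s=8
    u,v=p.round().astype(int); g=cv2.cvtColor(c['img'],cv2.COLOR_BGR2GRAY)[v-s:v+s+1,u-s:u+s+1]
    g=cv2.resize(g,None,fx=4,fy=4,interpolation=cv2.INTER_CUBIC)
    m=(g<.6*np.median(g)).astype(np.uint8); n,l,st,ce=cv2.connectedComponentsWithStats(m)
    i=1+np.argmin([np.hypot(*(ce[k]-2*(2*s+1)))+(st[k,4]<40)*99 for k in range(1,n)])
    return (ce[i]+.5)/4-.5+[u-s,v-s],st[i]
def ray(c,px):
    K=np.array(c['intrinsics']);R,_=cv2.Rodrigues(np.array(c['rvec'],float));t=np.array(c['tvec'],float).ravel()
    return -R.T@t, R.T@np.linalg.inv(K)@[*px,1]
def tri(cs,by):
    A=[];b=[]
    for c in cs:
        px,st=head(c,by);o,d=ray(c,px);d/=np.linalg.norm(d);M=np.eye(3)-np.outer(d,d);A.append(M);b.append(M@o);print(px.round(2),st[2:])
    X=np.linalg.lstsq(np.vstack(A),np.hstack(b),rcond=None)[0]
    print('head board',((X[:2]-BC)@B).round(4),'z',X[2].round(4))
E
python3 -c "
from h import *
tri([dict(np.load(n+'.npz')) for n in('scene','top')],-.158)
cs=[snap('scene'),snap('top')];tri(cs,-.056)
cv2.imwrite('pics/c5.png',np.hstack([cv2.resize(c['img'][v-22:v+22,u-25:u+25],None,fx=8,fy=8,interpolation=2) for c in(dict(np.load('scene.npz')),cs[0]) for u,v in [head(c,-.158 if c is not cs[0] else -.056)[0].round().astype(int)]]))
"
```

```text
[250.94 248.17] [ 32  35 867]
[386.61 242.15] [ 30  26 530]
head board [ 0.0788 -0.1597] z 0.0632
[298.98 256.31] [  44   50 1304]
[347.7  237.43] [ 27  25 481]
head board [ 0.0794 -0.0608] z 0.0649
```

View pics/c5.png

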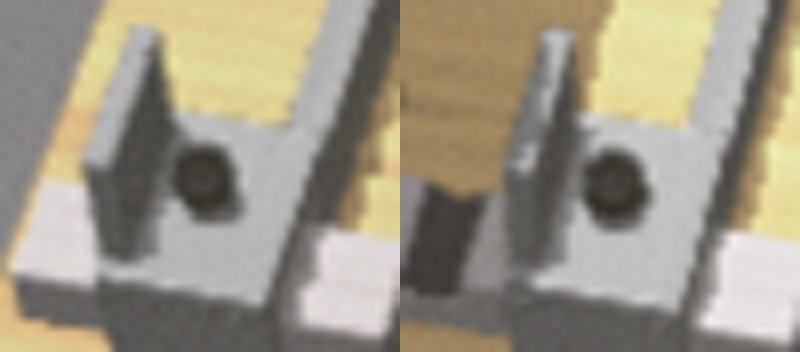

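The left half is the start and the right half is now. The head looks equally proud in both, at z of about 0.064, and lies at board y of about -0.061. So it is still riding, about 4 mm short. I'll push on.

Request:
drive_tool(
  rows=[0.15, 0, 0, 0, 0, 0, 0.15, 0, 0, 0, 0, 0, 0.09, 0, 0, 0, 0, 0, 0.02, 0, 0, 0, 0, 0, 0.01, 0, 0, 0, 0, 0, 0.005, 0, 0, 0, 0, 0, 0, 0, 0, 0, 0, 0],
)

```text
time_s: 7.55
tcp_pos: [0.5375, -0.0566, 0.0726]
tool_rot: [-3.141, 0.0, 1.436]
force: [0.9, -0.0, -0.5]
gripper_width: 0.0003
gripper_force: 0.0
```

```bash
python3 -c "
from h import *
c,Q=stop(); tri([c,snap('top')],-.057)"
```

```text
tcp [ 0.0793 -0.09  ] blade y [-0.0418 -0.0358 -0.0305] joint~ 0.1132 F [-0.05134945 -0.56098212  1.301019  ]
[302.94 258.06] [ 26  31 660]
[345.35 235.77] [  33   68 1152]
head board [ 0.0826 -0.0532] z 0.0656
```

The blade jumped 2 mm ahead of the tool, so it looks snapped in. I'll retract, raise and verify.

Request:
drive_tool(
  grip=0.43,
  rows=[-0.1, 0, 0, 0, 0, 0, -0.15, 0, 0, 0, 0, 0, -0.15, 0, 0, 0, 0, 0, 0, 0, -0.2, 0, 0, 0, 0, 0, -0.2, 0, 0, 0, 0, 0, -0.15, 0, 0, 0, 0, 0, 0, 0, 0, 0],
)

```text
time_s: 8.35
tcp_pos: [0.5293, -0.1361, 0.187]
tool_rot: [3.134, 0.001, 1.436]
force: [0.2, -0.0, -0.2]
gripper_width: 0.0498
gripper_force: 0.0
```

```bash
python3 -c "
from h import *
c,Q=stop(); t=snap('top'); tri([c,t],-.055); print(observe()['gripper_width'])
f=lambda c:cv2.resize(c['img'][v-22:v+22,u-25:u+25],None,fx=8,fy=8,interpolation=2)
u,v=head(c,-.056)[0].round().astype(int);a=f(c);u,v=head(t,-.056)[0].round().astype(int)
cv2.imwrite('pics/c6.png',np.hstack([a,f(t)]))"
```

```text
tcp [ 0.0804 -0.1699] blade y [-0.042  -0.0357 -0.0302] joint~ 0.1133 F [-0.36623225 -0.1653877  -0.85071701]
[302.78 258.16] [ 29  33 699]
[345.94 237.3 ] [ 24  26 438]
head board [ 0.0793 -0.0549] z 0.0604
0.05012372899738068
```

View pics/c6.png

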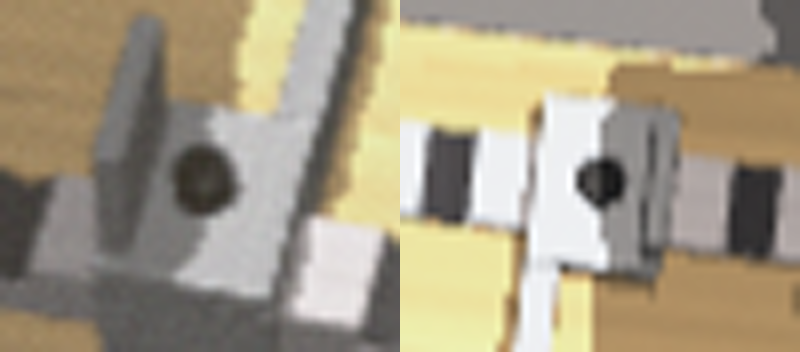

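The pin head is at board y -0.0549, z 0.060 (about 4 mm lower than when riding), centred between the outer notches (left pane (205,180), right pane (600,182)). The stop is in the middle notch. Next I go over to the case's +y end.

Request:
drive_tool(
  rows=[0.189, -0.049, 0, 0, 0, 0, 0.189, -0.049, 0, 0, 0, 0, 0.189, -0.049, 0, 0, 0, 0, 0.189, -0.049, 0, 0, 0, 0, 0.189, -0.049, 0, 0, 0, 0, 0.189, -0.049, 0, 0, 0, 0, 0.189, -0.049, 0, 0, 0, 0, 0.189, -0.049, 0, 0, 0, 0, 0.189, -0.049, 0, 0, 0, 0, 0.189, -0.049, 0, 0, 0, 0, 0, 0, 0, 0, 0, 0, 0, 0, 0, 0, 0, 0],
)

```text
time_s: 9.65
tcp_pos: [0.4791, 0.2529, 0.181]
tool_rot: [-3.139, 0.001, 1.44]
force: [0.9, 0.7, -0.4]
gripper_width: 0.0499
gripper_force: 0.0
```

```bash
python3 -c "
from h import *
o=observe();print(((o['tcp_pos'][:2]-BC)@B).round(4),o['tcp_pos'][2],o['tool_rot'])"
```

```text
[-0.0198  0.209 ] 0.18097139913792243 [-3.13908552e+00  1.43758287e-03  1.43950522e+00]
```

Request:
drive_tool(
  rows=[0, 0, 0.2, 0, 0, 0, 0, 0, 0.2, 0, 0, 0, 0, 0, 0.2, 0, 0, 0, 0, 0, 0.17, 0, 0, 0, 0, 0, 0, 0, 0, 0, -0.04, 0, 0, 0, 0, 0, -0.04, 0, 0, 0, 0, 0, -0.03, 0, 0, 0, 0, 0, -0.02, 0, 0, 0, 0, 0, -0.02, 0, 0, 0, 0, 0, -0.02, 0, 0, 0, 0, 0, -0.02, 0, 0, 0, 0, 0, -0.02, 0, 0, 0, 0, 0, -0.02, 0, 0, 0, 0, 0, -0.02, 0, 0, 0, 0, 0, -0.02, 0, 0, 0, 0, 0, 0, 0, 0, 0, 0, 0],
)

```text
time_s: 11.35
tcp_pos: [0.4743, 0.2006, 0.0299]
tool_rot: [3.139, -0.003, 1.438]
force: [2.3, 3.9, 2.7]
gripper_width: 0.0502
gripper_force: 2.3
```

```bash
cat >> h.py <<'E'
def case():
    o=observe();print('tcp',((o['tcp_pos'][:2]-BC)@B).round(4),o['tcp_pos'][2].round(4),'F',o['force'].round(1))
    for n in('scene','top'):
        c=snap(n);W=cloud(c);Q=W.copy();Q[...,:2]=(W[...,:2]-BC)@B
        q=(Q[...,2]>.045)&(Q[...,2]<.062)&(abs(Q[...,0]+.015)<.085)&(Q[...,1]<.19)
        bl=(Q[...,2]>.043)&(Q[...,2]<.053)&(abs(Q[...,0]+.015)<.043)&(abs(Q[...,1]+.04)<.02)&(c['img'].min(-1)>80)
        q=q&(Q[...,1]>-.035)
        cc,cy,cs=rect(Q[big(q)][:,:2]); lo=cc[1]-.075
        print(n,'case',cc.round(4),'yaw',round(float(cy),4),cs.round(3),'-y end',lo.round(4),'blade face',np.percentile(Q[bl][:,1],97).round(4))
E
python3 -c "
from h import *
case()"
```

```text
tcp [-0.0176  0.1566] 0.0299 F [2.3 3.9 2.7]
scene case [-0.0215  0.079 ] yaw 0.0204 [0.116 0.165] -y end 0.004 blade face -0.0303
top case [-0.0227  0.0607] yaw -0.0101 [0.109 0.135] -y end -0.0143 blade face -0.034
```

Request:
drive_tool(
  rows=[-0.02, 0, 0, 0, 0, 0, -0.02, 0, 0, 0, 0, 0, -0.02, 0, 0, 0, 0, 0, -0.02, 0, 0, 0, 0, 0, -0.02, 0, 0, 0, 0, 0, 0, 0, 0, 0, 0, 0],
)

```text
time_s: 12.05
tcp_pos: [0.4711, 0.1804, 0.0295]
tool_rot: [3.14, -0.002, 1.438]
force: [0.7, 5.4, 3.6]
gripper_width: 0.05
gripper_force: 2.3
```

```bash
cat >> h.py <<'E'
def gap():
    o=observe();print('tcp',((o['tcp_pos'][:2]-BC)@B).round(4),o['tcp_pos'][2].round(4),'F',o['force'].round(1))
    for n in('scene','top'):
        c=snap(n);W=cloud(c);Q=W.copy();Q[...,:2]=(W[...,:2]-BC)@B
        k=c['img'].max(-1)
        r=[]
        for x in np.arange(-.05,.03,.01):
            m=abs(Q[...,0]-x)<.005
            e=Q[m&(Q[...,2]>.053)&(Q[...,2]<.062)&(Q[...,1]>-.045)&(Q[...,1]<.03)&(k<90)][:,1]
            b=Q[m&(Q[...,2]>.042)&(Q[...,2]<.054)&(Q[...,1]>-.06)&(Q[...,1]<-.025)&(k>95)][:,1]
            r.append((x,e.min() if len(e) else np.nan,b.max() if len(b) else np.nan))
        r=np.array(r);print(n,(r[:,1]*1e3).round(1),(r[:,2]*1e3).round(1))
        ok=np.isfinite(r[:,1])
        if ok.sum()>3: print('  edge slope',np.polyfit(r[ok,0],r[ok,1],1)[0].round(3))
    return c
E
python3 -c "
from h import *
gap()"
```

```text
tcp [-0.0181  0.1361] 0.0295 F [0.7 5.4 3.6]
scene [-22.  -21.6 -21.9 -22.8 -23.  -23.1 -23.1 -23. ] [-30.  -30.6 -30.2 -30.7 -30.5 -30.3 -30.7 -30.6]
  edge slope -0.022
top [-25.4 -26.2 -25.6 -24.4 -25.4 -26.2 -25.9 -24.7] [-34.7 -33.8 -35.1 -33.9 -33.6 -26.5 -33.8 -34.3]
  edge slope 0.005
```

The gap is about 8 mm and the case is square. I'll close gently.

Request:
drive_tool(
  rows=[-0.01, 0, 0, 0, 0, 0, -0.01, 0, 0, 0, 0, 0, -0.01, 0, 0, 0, 0, 0, 0, 0, 0, 0, 0, 0],
)

```text
time_s: 12.55
tcp_pos: [0.4701, 0.1745, 0.0292]
tool_rot: [3.14, -0.002, 1.438]
force: [0.5, 5.4, 4.9]
gripper_width: 0.0503
gripper_force: 2.7
```

```bash
python3 -c "
from h import *
gap()"
```

```text
tcp [-0.0183  0.1302] 0.0292 F [0.5 5.4 4.9]
scene [-28.3 -28.6 -29.3 -28.5 -27.7 -28.7 -28.7 -29. ] [-31.9 -30.7 -31.1 -30.4 -30.4 -31.3 -30.6 -30. ]
  edge slope -0.004
top [-32.1 -31.8 -30.4 -31.7 -30.5 -32.5 -31.3 -31.7] [-34.7 -28.7 -35.1 -28.5 -33.6 -34.1 -33.8 -34.3]
  edge slope 0.001
```

Request:
drive_tool(
  rows=[-0.005, 0, 0, 0, 0, 0, 0, 0, 0, 0, 0, 0],
)

```text
time_s: 12.85
tcp_pos: [0.4699, 0.1736, 0.0292]
tool_rot: [3.14, -0.002, 1.438]
force: [0.9, 5.3, 4.3]
gripper_width: 0.0502
gripper_force: 2.8
```

Request:
drive_tool(
  rows=[-0.005, 0, 0, 0, 0, 0, 0, 0, 0, 0, 0, 0],
)

```text
time_s: 13.05
tcp_pos: [0.4699, 0.1733, 0.0292]
tool_rot: [3.14, -0.003, 1.438]
force: [2.1, 7.6, 3.3]
gripper_width: 0.0497
gripper_force: 3.6
```

```bash
python3 -c "
from h import *
gap()"
```

```text
tcp [-0.0183  0.1289] 0.0292 F [2.1 7.6 3.3]
scene [-29.9 -29.6 -29.9 -29.8 -29.8 -29.6 -29.6 -29.8] [-31.6 -31.5 -31.7 -32.  -30.7 -32.  -31.8 -32.1]
  edge slope 0.002
top [-32.4 -31.8 -33.2 -32.  -33.6 -32.4 -33.8 -32.6] [-29.6 -34.1 -35.1 -33.9 -30.2 -34.1 -35.5 -30.1]
  edge slope -0.012
```

Force rose and motion stalled, so the case is against the stop. I'll back off, raise and verify.

Request:
drive_tool(
  rows=[0.01, 0, 0, 0, 0, 0, 0.03, 0, 0, 0, 0, 0, 0.1, 0, 0, 0, 0, 0, 0.1, 0, 0, 0, 0, 0, 0, 0, -0.2, 0, 0, 0, 0, 0, -0.2, 0, 0, 0, 0, 0, -0.2, 0, 0, 0, 0.2, 0, -0.1, 0, 0, 0, 0.2, 0, 0, 0, 0, 0, 0, 0, 0, 0, 0, 0, 0, 0, 0, 0, 0, 0],
)

```text
time_s: 14.25
tcp_pos: [0.4854, 0.2982, 0.1677]
tool_rot: [-3.14, 0.002, 1.439]
force: [-0.8, 0.1, -0.1]
gripper_width: 0.0502
gripper_force: 0.0
```

```bash
python3 -c "
from h import *
t=gap();c=snap('scene');tri([c,t],-.055);case()
u,v=proj(t,[*(BC+B@[0,0]),.03])[0].round().astype(int)
cv2.imwrite('pics/fin.png',cv2.resize(t['img'][v-65:v+65,u-95:u+95],None,fx=4,fy=4))"
```

```text
tcp [-0.0196  0.2548] 0.1677 F [-0.8  0.1 -0.1]
scene [-30.  -29.8 -29.7 -30.3 -29.6 -29.1 -29.2 -29.4] [-31.4 -31.8 -31.7 -31.5 -31.3 -30.7 -31.8 -30.9]
  edge slope 0.011
top [-32.7 -33.5 -32.9 -32.  -33.6 -32.5 -33.5 -32.3] [-29.6 -33.8 -34.8 -33.9 -35.3 -34.1 -35.5 -34.3]
  edge slope 0.003
[302.77 258.27] [ 31  32 763]
[345.76 237.33] [ 28  26 486]
head board [ 0.0793 -0.0547] z 0.06
tcp [-0.0187  0.2531] 0.1678 F [ 0.9  0.3 -0.2]
scene case [-0.005   0.0421] yaw 0.0044 [0.146 0.155] -y end -0.0329 blade face -0.0317
top case [-0.0254  0.0408] yaw -0.001 [0.113 0.151] -y end -0.0342 blade face -0.0221
```

View pics/fin.png

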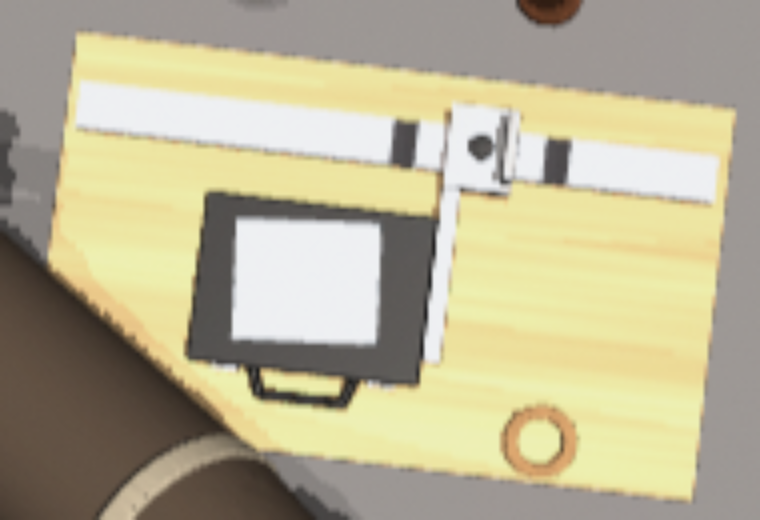

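The case, at (313,290), lies flat against the blade at (440,280). The pin, at (480,147), is dropped (z 0.060) midway between the outer notches. The tape at (540,440) is unmoved. Handing in.

```bash
python3 -c "
from cell import *
print(close_job())"
```

```text
the job is handed in; nothing more can be done
None
```

I handed in the job with the stop's pin in the middle notch and the case square against the stop (gap about 1 mm, about 10 mm off centre sideways); `close_job()` returned no verdict.

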